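Feel out the full screw tin at the packing bench

TASK

The packing bench has three identical closed tins of screws: one is empty, one half used and one full, so lift them to feel which is which. Stand the empty one upright in the open drawer of the drawer unit and let go of it; then pick up the full one and hold it up upright with its underside at least 15 cm above the bench, finishing the job while still holding it still. The half-used tin ends standing on the bench or its pad; no tin may be tipped over, and nothing else on the bench may be shifted.

Things in the scene. Friction and masses are not known exactly. Their poses are not given: they have to be found in the camera images.
- tin_place_1 (a point): centre of the tin that stands at the start on this fixed black rubber pad (90 mm across, 4 mm thick): 44 mm above the bench, right over the pad's middle; the point stays with the pad. The three closed tins look alike (blue, white band, steel lid): upright cylinders 60 mm across, 80 mm high, about 0.15 kg (empty), 0.40 kg (half used) and 0.75 kg (full), each within 10 percent
- tin_place_2 (a point): centre of the tin that stands at the start on this fixed black rubber pad (90 mm across, 4 mm thick): 44 mm above the bench, right over the pad's middle; the point stays with the pad. The three closed tins look alike (blue, white band, steel lid): upright cylinders 60 mm across, 80 mm high, about 0.15 kg (empty), 0.40 kg (half used) and 0.75 kg (full), each within 10 percent
- tin_place_3 (a point): centre of the tin that stands at the start on this fixed black rubber pad (90 mm across, 4 mm thick): 44 mm above the bench, right over the pad's middle; the point stays with the pad. The three closed tins look alike (blue, white band, steel lid): upright cylinders 60 mm across, 80 mm high, about 0.15 kg (empty), 0.40 kg (half used) and 0.75 kg (full), each within 10 percent
- drawer_spot (a point): middle of the part of the open drawer (red front, bar handle, plywood inside) that is open from above, on its inner floor, 22 mm above the bench, mid-width, 60 mm in front of the unit's front; fixed to the unit. x to the unit's back, y along its width, z up. The front's inner face is 59 to 94 mm ahead of it. Inside: 215 mm long, 218 wide, walls 86 high; the drawer slides at 1 N
- unit_mouth (a point): middle of the upper front edge of the fixed grey drawer unit (260 mm deep, 260 mm wide, 130 mm high); its x axis points to the unit's back, y along its width, z up
- tape_roll: bystander: cardboard tape roll core lying flat, 90 mm across, 48 mm high; origin at the middle of its underside
- mug: bystander: white mug, 80 mm across, 90 mm high, handle to its own +y; origin at the middle of its underside
- carton: bystander: small brown carton 130 x 170 x 90 mm high; origin at the middle of its underside
- driver: bystander: screwdriver lying on the bench along its own x; origin on its underside
- scanner: bystander: yellow and black hand scanner lying flat, about 165 x 50 x 36 mm; origin on its underside near the middle
- block: bystander: white paper-covered pack 100 x 50 x 30 mm high; origin at the middle of its underside

How it is judged:
On the way, in this order (a step that is already met when the one before it is completed fails the run):
1. the empty tin stands in the drawer, let go of (x of tin_empty_center in the frame of drawer_spot between -0.075 and 0.16 m and y of tin_empty_center in the frame of drawer_spot between -0.11 and 0.11 m and z of tin_empty_center in the frame of drawer_spot between 0.03 and 0.05 m and angle between tin_empty_center's own z axis and vertical below 0.2 rad and contact force between the fingers and tin_empty below 0.1 N and linear speed of tin_empty below 0.03 m/s), for 0.2 s.
2. the full tin is held up (height (world z) of tin_full_center above 0.185 m and angle between tin_full_center's own z axis and vertical below 0.35 rad and contact force between the fingers and tin_full above 1 N), for 0.2 s.
At the end, for the whole second after the job is handed in: Full tin gripped, underside over 145 mm above the bench, within 0.35 rad of upright, under 0.03 m/s, touching nothing else; empty tin let go, at rest on the drawer floor within 0.2 rad of upright; half-used tin let go, at rest on the bench or a pad within 0.15 rad of upright (all of step 1 and all of step 2 and contact force between each of tin_full, the fingers and tin_half below 0.1 N and contact force between tin_full and tin_empty below 0.1 N and contact force between tin_full and carton below 0.1 N and contact force between tin_full and mug below 0.1 N and linear speed of each of tin_full, tin_half below 0.03 m/s and height (world z) of tin_half_center between 0.033 and 0.051 m and angle between tin_half_center's own z axis and vertical below 0.15 rad); the arm keeps its last pose, push and grip.
It fails at once if a tin is tipped over (more than 0.8 rad) (angle between any of tin_half_center, tin_full_center, tin_empty_center's own z axis and vertical above 0.8 rad).
It fails at once if a bystander is shifted by more than 30 mm (distance of any of tape_roll, mug, carton, driver, scanner, block from where it was at the start of the episode above 0.03 m).
It also fails if it takes over 72 s, if anything falls off the work surface, if the arm or the gripper's body presses on something with over 40 N, if the wrist force passes 120 N, or if a joint passes its speed limit or range.

ROBOT

A 6-joint arm with a two-finger parallel gripper is mounted at the origin on the work surface. World frame = base frame: x ahead of the robot, y to its left, z up, the work surface at z = 0. Lengths are in m, angles in rad, forces in N, time in s.
With the tool pointing down it reaches from about 0.35 to 0.975 m from the base axis. Payload 4.9 kg.
Tool frame: the origin (TCP) lies where the fingers leave the gripper's body, on its centre line; the fingertips stand 73 mm ahead of it and the grasp point (between the pads) lies 54 mm ahead of it; z points along the fingers, y is the direction in which the jaws open and shut (so a half turn about z gives the same grasp; the last joint's range is limited). The gripper opens to 85 mm and grips with 20 to 120 N. Pads are 22 mm wide; open, the fingers measure 114 mm over their backs; the gripper's body (76 mm by 85 mm) begins 54 mm behind the grasp point. The pads swing forward as they close: fully open they stand 13 mm farther back than shut.
Start: joints at [1.128, 0.053, 1.613, -0, 1.476, -0.119], TCP at [0.199, 0.593, 0.304] pointing down, gripper open.
Joint ranges: [-3.01, 3.01], [-1.01, 2.22], [0.06, 2.58], [-1.02, 4.17], [0.09, 2.62], [-3.14, 3.14]. Speed limits (rad/s): [2.57, 2.57, 3.14, 3.14, 3.14, 3.14].

INTERFACE

Orientations are given as a rotation vector (axis times angle).
In Python, from station import monitor, vision, workorder gives the robot as it stands.
- The arm moves only by the tool arm_command, never from a script. Its argument "rows" is text: rows parted by semicolons, each of 6 numbers parted by spaces: the shift along the world's x, y, z in mm, then the turn, a rotation vector about the world's x, y, z in degrees. In form: tx ty tz wx wy wz; .... A call has 1 to 12 rows; each row is the pose to reach, as a shift and turn from the pose measured when the call began; what a row does not reach only later rows make up. A row lasts 1/8 s, in which the tool goes at most 62.5 mm and 10.7 degrees, less where a joint would pass 70% of its speed; a pose out of reach is approached as far as the arm can. A call with a gripper value outside its range is refused whole. "jaw" is the opening, from 0 (shut) to 1 (fully open), set as the call begins (left out, the last holds). The fingers move at their own pace and stop on an object; "squeeze" is the grip in N (left out, the last holds). Time passes only in rows, so rows that repeat a pose let the fingers close. It gives the time, the measured TCP pose, the force and the opening at its end, in the units of the state.
- monitor.get_obs(): the state, without advancing time (a new reading comes with each control period).
- vision.get_image(name): name is "scene" or "top" or "wrist"; returns a dict with "frame" (480x640x3 uint8, red, green, blue), "vfov" (degrees; the focal length in pixels is half the picture's height over the tangent of half this angle, whatever the lens; pixels are square), "cx", "cy" (the principal point, pixels), "R" (3x3) and "t" (3): a world point X has camera coordinates R X + t; the wrist camera has in their place "T_tool_cam" (4x4, takes a point from camera to tool coordinates, whose origin is the TCP and whose axes are the flange's). Camera axes: x right, y down, z forward; pixel columns grow to the right and rows downward; lengths in m; the calibration is good to about 2 mm. The wrist camera is an equidistant fisheye: a pixel r from the principal point sees the ray r / f radians off the axis. A picture is of the moment at which its call begins: read the wrist's pose just before it. There is no depth.
- workorder.finish_job(): hands the job in, once; it reports no verdict.
The state is a dict: "t": time; "q": joint angles; "dq": joint speeds; "effort": joint torques, N m; "tool_pos": TCP position; "tool_rot": TCP orientation; "contact_force": force on the tool from outside, world axes, zero at the start; "wrist_torque": the same for the moment, N m; "opening": finger opening in m.
Only numpy, scipy, OpenCV 4.12 (cv2) and the standard library are available. Lean on these libraries where they do the work, as an engineer would, in place of code of your own. Each camera call takes 0.05 s, during which the arm holds its last target. There are 200 camera calls.

## Working session

There is one attempt and no reset: what is moved stays moved. The work goes in short steps, Python scripts to look and compute and a tool call to move; the robot and the scene stay as the last step left them, time stands still between calls to the robot, and variables do not carry over. Pictures are saved under pics/ and viewed, about 8 in all and at most 12, crops included, and the job is handed in when it is done.

Besides the shell and the picture viewer there is one more tool, called after "Call:" as a command line: name --argument value ..., lists and objects as JSON in quotes. arm_command: Moves the arm, as the interface text tells. Its arguments: {"type":"object","properties":{"rows":{"type":"string"},"jaw":{"type":"number"},"squeeze":{"type":"number"}},"required":["rows"]}

```bash
mkdir -p pics
cat > h.py <<'E'
import numpy as np, cv2, pickle
from station import monitor, vision, workorder
def save(name,fn):
    im=vision.get_image(name); cv2.imwrite(f'pics/{fn}.png',cv2.cvtColor(im['frame'],cv2.COLOR_RGB2BGR)); pickle.dump(im,open(f'pics/{fn}.pkl','wb')); return im
def plane(im,uv,z):
    f=240/np.tan(np.radians(im['vfov'])/2)
    d=np.array([(uv[0]-im['cx'])/f,(uv[1]-im['cy'])/f,1]); R=np.array(im['R']);t=np.array(im['t'])
    c=-R.T@t; w=R.T@d
    return c+w*(z-c[2])/w[2]
def ray(im,uv):
    f=240/np.tan(np.radians(im['vfov'])/2)
    d=np.array([(uv[0]-im['cx'])/f,(uv[1]-im['cy'])/f,1]); R=np.array(im['R']);t=np.array(im['t'])
    w=R.T@d; return -R.T@t, w/np.linalg.norm(w)
def tri(r1,r2):
    (a,u),(b,v)=r1,r2
    s=np.linalg.lstsq(np.c_[u,-v],b-a,rcond=None)[0]; p,q=a+s[0]*u,b+s[1]*v
    return (p+q)/2,np.linalg.norm(p-q)
E
python3 - <<'E'
from h import *
a=save('top','top0');b=save('scene','scene0')
for i in(a,b): print(i['vfov'],i['cx'],i['cy'],-np.array(i['R']).T@np.array(i['t']))
print(monitor.get_obs())
E
```

```text
56.72265436120355 319.9614754067992 242.47848163594682 [ 0.36958928 -0.0056599   1.08068071]
42.37250677434591 314.9047959766128 237.0336134911273 [1.13049861 0.57602392 1.45657547]
{'t': 0.1, 'q': array([ 1.12802174e+00,  5.33184366e-02,  1.61413504e+00, -2.17349624e-05,
        1.47599842e+00, -1.19022762e-01]), 'dq': array([ 0.00072731, -0.00394123, -0.00089685,  0.00105873, -0.00059008,
        0.00237885]), 'effort': array([ 8.18314838e-04, -3.94904280e+01, -3.71363747e+01, -1.04635981e-04,
        3.81725666e-03, -7.31454918e-06]), 'tool_pos': array([0.19866454, 0.59214197, 0.30278165]), 'tool_rot': array([-5.06246958e-01, -3.10003272e+00,  2.81501007e-03]), 'contact_force': array([-0.56842413,  0.058036  ,  0.22872832]), 'wrist_torque': array([ 0.01739924,  0.04021993, -0.0054782 ]), 'opening': 0.08576859699689006}
```

View pics/top0.png

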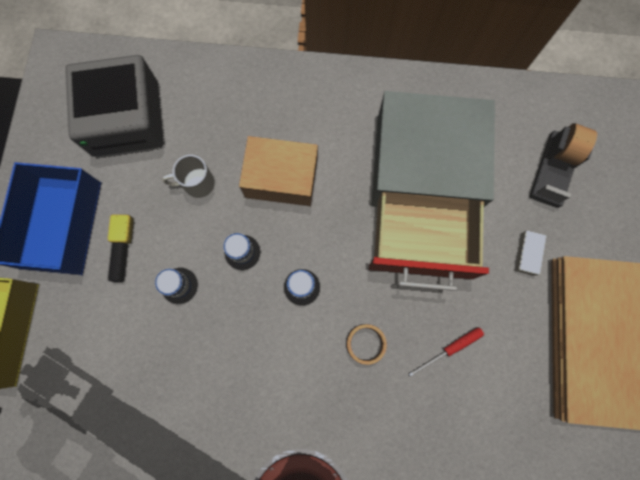

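View pics/scene0.png

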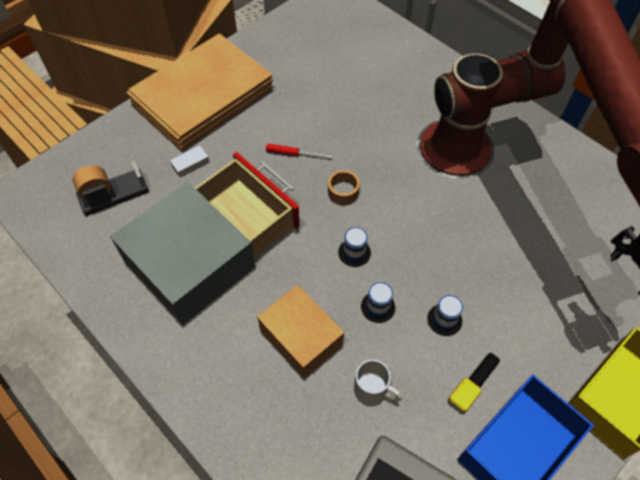

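The top view shows tins at about (238,248), (170,283) and (301,285). In the scene view they are at (380,295), (449,308) and (356,240). The unit's front top edge runs (377,193)–(493,202) in top and (253,255)–(192,185) in scene. The tape roll, mug and carton are nearby.

Run:
```python
from h import *
L=lambda n:pickle.load(open(f'pics/{n}.pkl','rb'))
a,b=L('top0'),L('scene0')
def lid(im,c):
    f=im['frame'];hsv=cv2.cvtColor(f,cv2.COLOR_RGB2HSV)
    x,y=c; m=np.zeros(f.shape[:2],np.uint8); 
    m[y-22:y+22,x-22:x+22]=(hsv[y-22:y+22,x-22:x+22,2]>150)*255
    n,l,s,ce=cv2.connectedComponentsWithStats(m); k=1+np.argmax(s[1:,4]); 
    cs,_=cv2.findContours((l==k).astype(np.uint8),0,1); h=cv2.convexHull(max(cs,key=len))
    return cv2.fitEllipse(h)
for p,q in [((301,285),(356,240)),((238,248),(380,295)),((170,283),(449,308))]:
    e,g=lid(a,p),lid(b,q); P,d=tri(ray(a,e[0]),ray(b,g[0]))
    print(np.round(e[0],1),np.round(e[1],1),np.round(g[0],1),np.round(g[1],1),P.round(4),d.round(4),'plane.084',plane(a,e[0],.084).round(3),plane(b,g[0],.084).round(3))
for n,p,q in [('unitL',(377,193),(253,255)),('unitR',(493,202),(192,185)),('backL',(384,93),(183,312)),('backR',(495,101),(113,240)),('redL',(374,262),(298,212)),('redR',(488,269),(236,155))]:
    P,d=tri(ray(a,p),ray(b,q)); print(n,P.round(3),d.round(4))
for n,p,z in [('tape',(367,344),.048),('mug',(190,171),.09),('carton',(241,190),.09),('cartonr',(310,197),.09),('scannertop',(119,217),.03),('scanbot',(117,280),.03)]: print(n,plane(a,p,z).round(3))
```

```text
[300.3 282.9] [24.3 24.8] [355.8 236. ] [18.5 21.7] [0.4811 0.0446 0.0906] 0.0005 plane.084 [0.482 0.045 0.084] [0.478 0.042 0.084]
[235.8 245.2] [23.2 24.1] [380.4 292.1] [20.6 23.6] [0.553  0.1989 0.0908] 0.0008 plane.084 [0.554 0.201 0.084] [0.55  0.197 0.084]
[167.5 281.2] [23.2 24.5] [450.4 305.4] [20.9 24.1] [0.4573 0.3402 0.0904] 0.0001 plane.084 [0.458 0.342 0.084] [0.454 0.339 0.084]
unitL [ 0.708 -0.109  0.078] 0.0108
unitR [ 0.697 -0.365  0.12 ] 0.0121
backL [ 0.942 -0.098  0.112] 0.0272
backR [ 0.946 -0.366  0.122] 0.011
redL [ 0.541 -0.113  0.096] 0.0048
redR [ 0.545 -0.36   0.118] 0.0062
tape [ 0.362 -0.118  0.048]
mug [0.72 0.33 0.09]
carton [0.684 0.205 0.09 ]
cartonr [0.683 0.043 0.09 ]
scannertop [0.607 0.505 0.03 ]
scanbot [0.454 0.481 0.03 ]
```

Call:
arm_command --rows "257 -252 -60 0 0 18.5;257 -252 -60 0 0 18.5;257 -252 -60 0 0 18.5;257 -252 -60 0 0 18.5;257 -252 -60 0 0 18.5;257 -252 -60 0 0 18.5;257 -252 -60 0 0 18.5;257 -252 -60 0 0 18.5;257 -252 -60 0 0 18.5;257 -252 -60 0 0 18.5" --jaw 1 --squeeze 60

```text
t: 1.35
tool_pos: [0.4549, 0.3411, 0.2431]
tool_rot: [-0.002, 3.141, -0.002]
contact_force: [-0.0, -0.0, -0.1]
opening: 0.0854
```

```bash
cat >> h.py <<'E'
from scipy.spatial.transform import Rotation as Ro
def wrist(fn):
    o=monitor.get_obs(); im=save('wrist',fn); T=np.eye(4);T[:3,:3]=Ro.from_rotvec(o['tool_rot']).as_matrix();T[:3,3]=o['tool_pos']
    im['M']=T@np.array(im['T_tool_cam']); pickle.dump(im,open(f'pics/{fn}.pkl','wb')); return im,o
def wray(im,uv):
    f=240/np.tan(np.radians(im['vfov'])/2); v=np.array([uv[0]-im['cx'],uv[1]-im['cy']]); r=np.hypot(*v); th=r/f
    d=np.r_[v/max(r,1e-9)*np.sin(th),np.cos(th)]; return im['M'][:3,3],im['M'][:3,:3]@d
def wplane(im,uv,z):
    c,w=wray(im,uv); return c+w*(z-c[2])/w[2]
def wproj(im,X):
    p=np.linalg.inv(im['M'])@np.r_[X,1]; f=240/np.tan(np.radians(im['vfov'])/2)
    th=np.arctan2(np.hypot(p[0],p[1]),p[2]); return np.array([im['cx'],im['cy']])+f*th*p[:2]/np.hypot(p[0],p[1])
E
python3 - <<'E'
from h import *
im,o=wrist('w1'); print(o['tool_pos'],o['tool_rot'],o['q'],im['vfov'],im['M'][:3,3])
for p in [(.456,.340,.084),(.552,.199,.084),(.48,.044,.084)]: print(wproj(im,p))
E
```

```text
[0.45492393 0.34114162 0.24306552] [-1.66059294e-03  3.14147971e+00 -2.37586373e-03] [ 5.13069140e-01 -3.53994326e-02  1.80482549e+00 -1.40029949e-03
  1.37281127e+00 -1.05850852e+00] 65.70646984690485 [0.3860233  0.34137323 0.31288831]
[316.03590132 239.39692691]
[141.31648057 352.40565918]
[ -8.23691667 262.42326612]
```

View pics/w1.png

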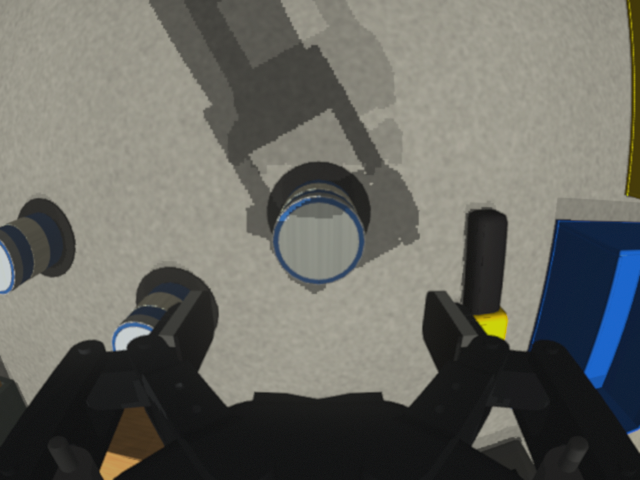

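Wrist view: the lid is centred at (319,238) with a radius of about 46 px, within 2 mm of the estimate. The lid diameter fits a height of about 0.084. Descending.

Call:
arm_command --rows "1 1 -40 0 0 0;1 1 -80 0 0 0;1 1 -110 0 0 0;1 1 -132 0 0 0;1 1 -132 0 0 0;1 1 -132 0 0 0"

```text
t: 2.15
tool_pos: [0.4564, 0.3426, 0.1122]
tool_rot: [-0.002, 3.14, -0.001]
contact_force: [0.2, -0.5, 0.8]
opening: 0.0858
```

Call:
arm_command --rows "0 0 0 0 0 0;0 0 0 0 0 0;0 0 0 0 0 0;0 0 0 0 0 0;0 0 0 0 0 0;0 0 0 0 0 0" --jaw 0 --squeeze 60

```text
t: 2.9
tool_pos: [0.4576, 0.3433, 0.1143]
tool_rot: [-0.002, 3.137, 0.001]
contact_force: [0.2, -0.2, 5.7]
opening: 0.059
```

Call:
arm_command --rows "0 0 8 0 0 0;0 0 16 0 0 0;0 0 25 0 0 0;0 0 25 0 0 0;0 0 25 0 0 0;0 0 25 0 0 0;0 0 25 0 0 0"

```text
t: 3.78
tool_pos: [0.4574, 0.3432, 0.1389]
tool_rot: [-0.002, 3.138, 0.001]
contact_force: [0.0, -0.6, -1.8]
opening: 0.059
```

Run:
```python
from h import *
o=monitor.get_obs(); print(o['tool_pos'],o['contact_force'],o['effort'],o['wrist_torque'],o['opening'])
```

```text
[0.45741997 0.34316935 0.13889248] [ 0.00562904 -0.61252289 -1.78869223] [ 1.24964736e-03 -3.75390601e+01 -3.36811566e+01 -4.86998833e-03
 -1.15179573e-02 -3.66485168e-06] [-0.03747273 -0.02607701 -0.02944458] 0.058964624351252874
```

Call:
arm_command --rows "0 0 50 0 0 0;0 0 100 0 0 0;0 0 150 0 0 0;0 0 180 0 0 0;0 0 180 0 0 0;0 0 180 0 0 0;0 0 180 0 0 0"

```text
t: 4.65
tool_pos: [0.4567, 0.3427, 0.3159]
tool_rot: [0.002, -3.142, 0.003]
contact_force: [-0.1, -0.3, -1.1]
opening: 0.059
```

Run:
```python
from h import *
for i in range(4): o=save('top','tmp'); print(monitor.get_obs()['contact_force'])
L=lambda n:pickle.load(open(f'pics/{n}.pkl','rb'))
a,b=L('top0'),L('scene0')
f=a['frame'];hsv=cv2.cvtColor(f,cv2.COLOR_RGB2HSV)
m=(((hsv[...,0]<8)|(hsv[...,0]>172))&(hsv[...,1]>150)&(hsv[...,2]>70)); m[:, :360]=0;m[290:]=0;m[:240]=0
m=m.astype(np.uint8); ys,xs=np.nonzero(m); print('red',cv2.boxPoints(cv2.minAreaRect(np.c_[xs,ys].astype(np.float32))))
w=(hsv[...,0]>12)&(hsv[...,0]<32)&(hsv[...,1]>60)&(hsv[...,2]>90); w[:, :372]=0;w[:,495:]=0;w[275:]=0;w[:180]=0
ys,xs=np.nonzero(w); print('wood',cv2.boxPoints(cv2.minAreaRect(np.c_[xs,ys].astype(np.float32))))
for z,pts in [(.13,[(377,195),(493,202),(384,93),(495,101)]),(.108,[(374,260),(488,266),(380,195),(483,200)])]:
  for p in pts: print(p,plane(a,p,z).round(3))
for z,pts in [(.13,[(253,255),(192,185)]),(.108,[(298,212),(236,155)])]:
  for p in pts: print(p,plane(b,p,z).round(3))
c=cv2.resize(cv2.cvtColor(f[180:300,360:500],cv2.COLOR_RGB2BGR),None,fx=5,fy=5,interpolation=2)
cv2.imwrite('pics/draw.png',c)
```

```text
[ 0.41963366 -0.10796456 -2.15570504]
[ 0.57834573  0.14907787 -2.43529756]
[ 0.2293019   0.32874591 -1.53455927]
[ 0.0390837   0.37495773 -2.52379667]
red [[372.64944 263.68088]
 [373.31912 256.64944]
 [487.42697 267.51688]
 [486.7573  274.5483 ]]
wood [[376.02057 256.76968]
 [381.82092 191.80544]
 [486.69916 201.16959]
 [480.8988  266.13385]]
(377, 195) [ 0.689 -0.108  0.13 ]
(493, 202) [ 0.697 -0.367  0.13 ]
(384, 93) [ 0.94  -0.108  0.13 ]
(495, 101) [ 0.945 -0.368  0.13 ]
(374, 260) [ 0.545 -0.114  0.108]
(488, 266) [ 0.555 -0.366  0.108]
(380, 195) [ 0.697 -0.117  0.108]
(483, 200) [ 0.707 -0.352  0.108]
(253, 255) [ 0.722 -0.078  0.13 ]
(192, 185) [ 0.698 -0.351  0.13 ]
(298, 212) [ 0.545 -0.105  0.108]
(236, 155) [ 0.54  -0.363  0.108]
```

View pics/draw.png

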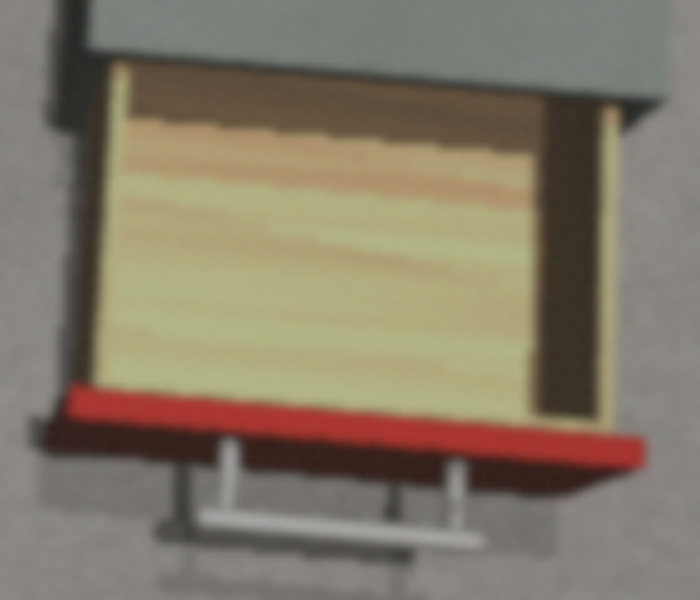

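Drawer crop: the plywood floor is open between the unit front (rows 190–200, x≈0.70) and the red front (rows 257–265, x≈0.555). Its middle is about (0.628, -0.237). The tin weighs about 2 N, the lightest class. I'll average more force readings on the way.

Call:
arm_command --rows "171 -580 0 0 0 0;171 -580 0 0 0 0;171 -580 0 0 0 0;171 -580 0 0 0 0;171 -580 0 0 0 0;171 -580 0 0 0 0;171 -580 0 0 0 0;171 -580 0 0 0 0;171 -580 0 0 0 0;171 -580 0 0 0 0;171 -580 0 0 0 0;171 -580 0 0 0 0"

```text
t: 6.35
tool_pos: [0.628, -0.2366, 0.317]
tool_rot: [-0.002, 3.14, 0.001]
contact_force: [0.3, -0.9, -2.8]
opening: 0.0587
```

Call:
arm_command --rows "0 0 0 0 0 0;0 0 0 0 0 0;0 0 0 0 0 0;0 0 0 0 0 0"

```text
t: 6.85
tool_pos: [0.628, -0.2362, 0.3172]
tool_rot: [-0.003, 3.14, 0.001]
contact_force: [0.3, -0.0, -1.5]
opening: 0.0591
```

Run:
```python
from h import *
F=[]
for i in range(12): vision.get_image('top'); F.append(monitor.get_obs()['contact_force'])
F=np.array(F); print(F.mean(0),F.std(0))
im,o=wrist('w2'); print(o['tool_pos'],o['tool_rot'],o['q'])
for p in [(.70,-.107,.13),(.70,-.367,.13),(.555,-.11,.108),(.555,-.36,.108),(.628,-.237,.022)]: print(p,wproj(im,p).round(0))
```

```text
[ 0.01208497 -0.05067261 -1.75876145] [0.30259366 0.48043839 0.46046858]
[ 0.6279967  -0.23661424  0.31703347] [-2.18728821e-03  3.14016419e+00  7.78756641e-04] [-4.71457842e-01  1.51715275e-01  1.48483700e+00  1.09345117e-03
  1.50399459e+00 -2.04371969e+00]
(0.7, -0.107, 0.13) [473. 311.]
(0.7, -0.367, 0.13) [160. 310.]
(0.555, -0.11, 0.108) [478. 130.]
(0.555, -0.36, 0.108) [160. 130.]
(0.628, -0.237, 0.022) [317. 198.]
```

View pics/w2.png

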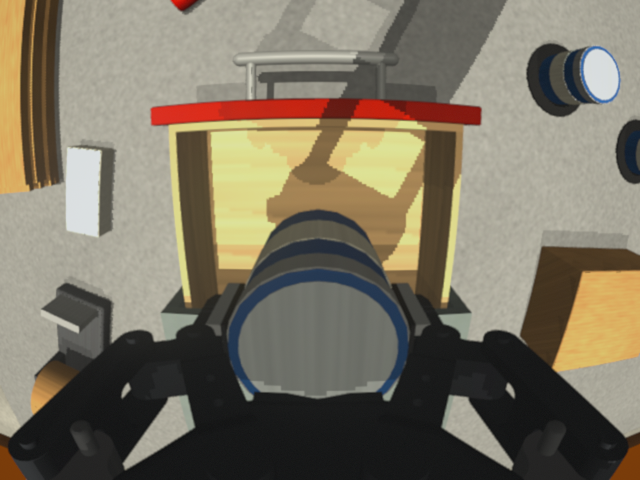

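1.76 ± 0.13 N identifies this as the empty tin. The wrist view shows it centred in the drawer: inner walls at columns 212–428, red front at row 122, unit edge at about row 308, all as predicted. Lowering.

Call:
arm_command --rows "0 0 -40 0 0 0;0 0 -80 0 0 0;0 0 -120 0 0 0;0 0 -150 0 0 0;0 0 -170 0 0 0;0 0 -178 0 0 0;0 0 -181 0 0 0;0 0 -184 0 0 0;0 0 -184 0 0 0;0 0 -184 0 0 0"

```text
t: 8.75
tool_pos: [0.6283, -0.2368, 0.1338]
tool_rot: [-0.002, 3.139, -0.0]
contact_force: [0.1, -0.2, -1.2]
opening: 0.059
```

Call:
arm_command --rows "0 0 -2 0 0 0;0 0 -3 0 0 0;0 0 -3 0 0 0"

```text
t: 9.12
tool_pos: [0.6291, -0.2369, 0.1323]
tool_rot: [-0.002, 3.137, -0.001]
contact_force: [-1.1, 1.3, 4.9]
opening: 0.0589
```

Call:
arm_command --rows "0 0 0 0 0 0;0 0 0 0 0 0;0 0 0 0 0 0;0 0 0 0 0 0;0 0 0 0 0 0;0 0 0 0 0 0" --jaw 1

```text
t: 9.88
tool_pos: [0.6291, -0.2369, 0.1322]
tool_rot: [-0.002, 3.137, -0.001]
contact_force: [0.1, 0.3, 0.1]
opening: 0.0856
```

Call:
arm_command --rows "0 0 20 0 0 0;0 0 50 0 0 0;0 0 100 0 0 0;0 0 150 0 0 0;0 0 185 0 0 0;0 0 185 0 0 0;0 0 185 0 0 0"

```text
t: 10.75
tool_pos: [0.6288, -0.2368, 0.3171]
tool_rot: [-0.002, 3.137, -0.001]
contact_force: [-0.4, 0.0, 0.3]
opening: 0.0854
```

Run:
```python
from h import *
im,o=wrist('w3'); print(o['tool_pos'],wproj(im,(.629,-.237,.102)))
```

```text
[ 0.6288126  -0.23675162  0.3171457 ] [317.27990552 216.45942913]
```

View pics/w3.png

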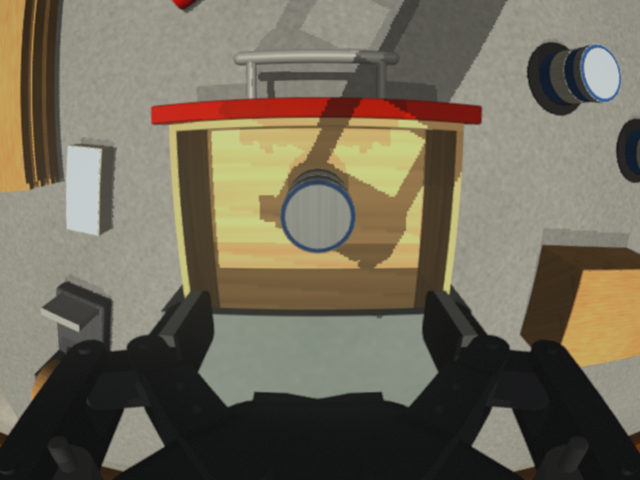

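The tin stands upright in the drawer, lid at (318,216) as predicted. Going to tin_place_1 next.

Call:
arm_command --rows "-149 281 -20 0 0 0;-149 281 -20 0 0 0;-149 281 -40 0 0 0;-149 281 -60 0 0 0;-149 281 -74 0 0 0;-149 281 -74 0 0 0;-149 281 -74 0 0 0;-149 281 -74 0 0 0;-149 281 -74 0 0 0"

```text
t: 11.92
tool_pos: [0.4807, 0.0432, 0.2429]
tool_rot: [0.001, 3.138, 0.0]
contact_force: [0.1, -0.1, -0.4]
opening: 0.0851
```

```bash
cat >> h.py <<'E'
def lidw(im,c):
    g=cv2.cvtColor(im['frame'],cv2.COLOR_RGB2HSV); m=((g[...,1]<60)&(g[...,2]>90)).astype(np.uint8)
    b=((g[...,0]>95)&(g[...,0]<130)&(g[...,1]>110)&(g[...,2]>60)).astype(np.uint8)
    x,y=map(int,c); w=np.zeros_like(b); w[y-58:y+58,x-58:x+58]=b[y-58:y+58,x-58:x+58]
    cs,_=cv2.findContours(w,0,1); return cv2.minEnclosingCircle(np.vstack(cs))
E
python3 - <<'E'
from h import *
im,o=wrist('w4'); e=(.48,.044,.084); u=wproj(im,e); c,r=lidw(im,u); print(o['tool_pos'],u,c,r,wplane(im,c,.084))
E
```

```text
[0.48065998 0.04323924 0.24287239] [318.56153969 235.99668572] (320.29473876953125, 236.43304443359375) 44.778995513916016 [0.48029338 0.04511253 0.084     ]
```

View pics/w4.png

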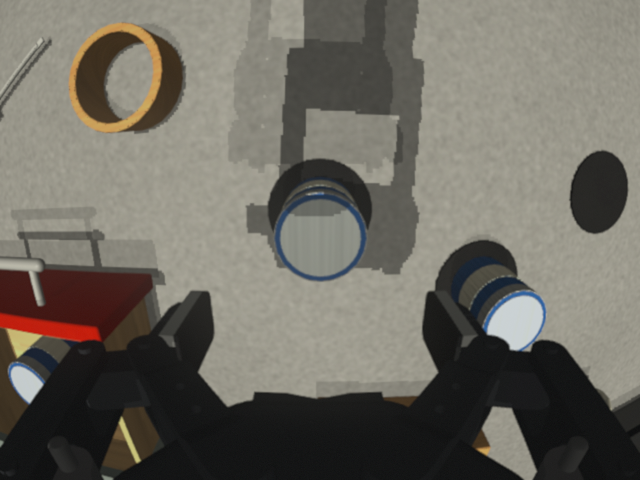

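The lid is at (320,236), r 45, giving tin 1 at (0.480, 0.045). The fingers are clear of the drawer.

Call:
arm_command --rows "0 2 -40 0 0 0;0 2 -80 0 0 0;0 2 -110 0 0 0;0 2 -131 0 0 0;0 2 -131 0 0 0;0 2 -131 0 0 0"

```text
t: 12.72
tool_pos: [0.4815, 0.0449, 0.113]
tool_rot: [0.001, 3.136, 0.0]
contact_force: [0.4, 0.1, 0.3]
opening: 0.0853
```

Call:
arm_command --rows "0 0 0 0 0 0;0 0 0 0 0 0;0 0 0 0 0 0;0 0 0 0 0 0;0 0 0 0 0 0;0 0 0 0 0 0" --jaw 0 --squeeze 90

```text
t: 13.48
tool_pos: [0.4831, 0.0448, 0.1151]
tool_rot: [0.002, 3.132, -0.0]
contact_force: [-0.4, -0.0, 5.5]
opening: 0.0588
```

Call:
arm_command --rows "0 0 8 0 0 0;0 0 16 0 0 0;0 0 25 0 0 0;0 0 25 0 0 0;0 0 25 0 0 0;0 0 25 0 0 0;0 0 25 0 0 0;0 0 25 0 0 0"

```text
t: 14.48
tool_pos: [0.483, 0.0448, 0.1399]
tool_rot: [0.001, 3.132, -0.0]
contact_force: [0.9, 0.2, -6.9]
opening: 0.0584
```

Run:
```python
from h import *
F=[]
for i in range(8): vision.get_image('top'); F.append(monitor.get_obs()['contact_force'])
print(np.mean(F,0),monitor.get_obs()['tool_pos'])
```

```text
[-0.14330662 -0.10701161 -7.47303527] [0.48304671 0.04484313 0.14006896]
```

This one weighs 7.47 N, so it is the full tin. Raising it to hold.

Call:
arm_command --rows "0 0 30 0 0 0;0 0 60 0 0 0;0 0 90 0 0 0;0 0 120 0 0 0;0 0 150 0 0 0;0 0 170 0 0 0;0 0 180 0 0 0;0 0 180 0 0 0;0 0 180 0 0 0;0 0 180 0 0 0;0 0 180 0 0 0;0 0 180 0 0 0"

```text
t: 16.38
tool_pos: [0.483, 0.0448, 0.3198]
tool_rot: [0.001, 3.133, -0.0]
contact_force: [-0.5, -0.5, -6.3]
opening: 0.0586
```

Run:
```python
from h import *
b=save('scene','s2'); im,o=wrist('w5'); print({k:np.round(o[k],3) for k in('t','tool_pos','tool_rot','contact_force','opening','dq')})
```

```text
{'t': np.float64(16.425), 'tool_pos': array([0.483, 0.045, 0.32 ]), 'tool_rot': array([ 2.000e-03,  3.132e+00, -0.000e+00]), 'contact_force': array([-0.659, -0.391, -6.984]), 'opening': np.float64(0.058), 'dq': array([-0.001, -0.003, -0.002, -0.001,  0.002,  0.   ])}
```

View pics/s2.png

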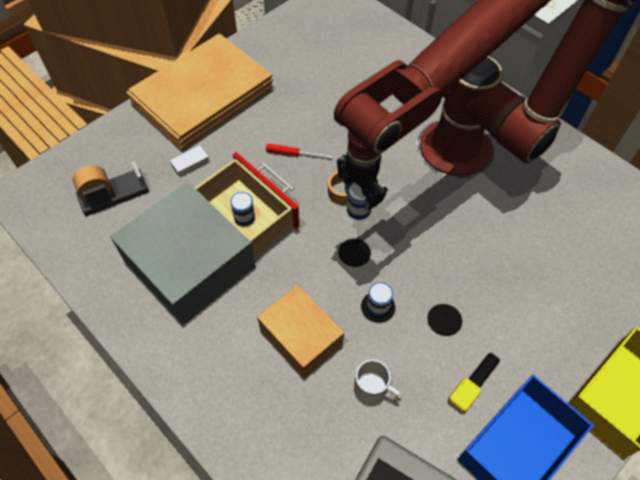

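View pics/w5.png

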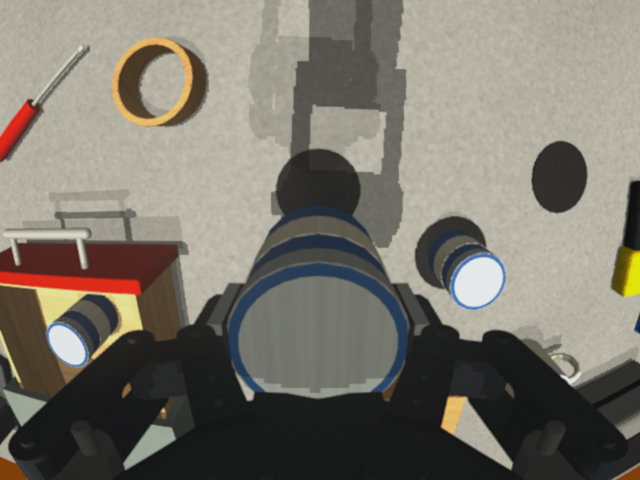

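The scene view shows the empty tin upright in the drawer at (242,208) and the half-used tin untouched on its pad at (380,298). The full tin is held upright at (358,203), and the bystanders are where they started. The wrist view agrees. Handing in.

```bash
python3 -c "
from h import *
print(workorder.finish_job())"
```

```text
the job is handed in; nothing more can be done
None
```

The job is handed in: the empty tin stands in the drawer and the full one is held up, finishing at about 16.5 s of the 72 s allowed. No verdict came back.

- **Empty tin (tin_place_3):** it weighed about 1.76 N, a little over the stated 0.165 kg (1.62 N) limit but within sensor noise and far below the half-used tin. I stood it upright in the open drawer at about (0.629, -0.237) and let go. The last pictures show it upright there.
- **Full tin (tin_place_1):** it weighed about 7.5 N. It is gripped at 90 N and held upright and still, with its underside about 0.21 m above the bench.
- **Half-used tin (tin_place_2):** I identified it by elimination and never touched it. It still stands on its pad.
- **Other objects:** the bystanders in the last scene picture are where they started, judged by eye. The drawer looked unmoved.
- **Disagreements:** two-view triangulation put the tin lids at about 0.0905 m against the stated 0.084 m. The wrist view's lid size fitted 0.084 m, and the tins gripped and released as expected at that height. The rougher two-view corners of the drawer unit missed each other by up to 27 mm, so I used plane-cast points for the unit and checked them with the wrist camera.

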